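# Hold the spring-loaded mould clamp open

### The arm

A 7-joint arm with a two-finger parallel gripper is mounted at the origin on a cart in front of the work surface, level with it; the furniture and walls round the work are solid. World frame = base frame: x ahead of the robot, y to its left, z up, the work surface at z = 0. Lengths are in m, angles in rad, forces in N, time in s.
With the tool pointing down it reaches from about 0.35 to 0.9 m from the base axis. Payload 19.9 kg.
Tool frame: the origin (TCP) lies between the finger pads, 19 mm behind the fingertips; this is the grasp point; z points along the fingers, y is the line along which they close (so a half turn about z gives the same grasp; the last joint's range is limited). The gripper opens to 94 mm and grips with 3 to 60 N. Pads are 16 mm wide; open, the fingers measure 119 mm over their backs; the gripper's body (75 mm by 177 mm) begins 78 mm behind the grasp point.
Start: joints at [1.113, 0.417, -0.01, 1.614, 0.005, 1.111, -0.053], TCP at [0.253, -0.571, 0.224] pointing down, gripper open.
Joint ranges: [-2.81, 2.81], [-0.39, 2.02], [-1.27, 1.25], [0.06, 2.57], [-1.19, 4.33], [0.19, 2], [-2.82, 2.82]. Speed limits (rad/s): [1.89, 1.89, 2.39, 2.39, 3.01, 3.01, 3.01].

### API

Orientations are given as a 3x3 rotation matrix whose columns are the frame's x, y, z axes.
In Python, from rig import robot gives the robot as it stands. Calls block until the motion is done:
- robot.move_ptp(position, orientation): joint-space move of the TCP to a pose.
- robot.move_linear(position, velocity=0.15, frame=None, threshold=None): straight line of the TCP; frame=None keeps the orientation; velocity is the mean speed in m/s. With threshold (N) it stops when the force on the tool has changed by that much, and returns True; else False.
- robot.goto_joints(angles): joint-space move.
- robot.gripper_to(opening): finger opening in m; the grip force is fixed at half the most; returns when the fingers have stopped.
- robot.pause(seconds).
- robot.ik(position, orientation): joint angles nearest the present ones, or None.
- robot.get_state(): the state.
- robot.grab_frame(name): name is "scene" or "top"; returns the picture (480x640x3 uint8, red, green, blue); there is no depth.
- robot.camera_info(name): a dict with "fx", "fy", "cx", "cy" (pixels), "dist" ([k1, k2, p1, p2, k3] as OpenCV has them; the pictures are not rectified), "rvec" (rotation vector, rad) and "tvec" (3), from world to camera coordinates, as OpenCV has them. Camera axes: x right, y down, z forward; pixel columns grow to the right and rows downward; lengths in m; the calibration is good to about 2 mm. A picture is of the moment at which its call begins. camera_info takes no time and is no camera call.
A pose or a line that the arm cannot do raises robot.PlanningError and nothing moves.
- robot.sign_off(): hands the job in; it is judged then, once.
The state is a dict: "time": time; "qpos": joint angles; "joint_vel": joint speeds; "effort": joint torques, N m; "ee_pos": TCP position; "tool_rot": TCP orientation; "force": force on the tool from outside, world axes, zero at the start; "moment": the same for the moment, N m; "opening": finger opening in m; "grasp_force": force on a finger pad.
Only numpy, scipy, OpenCV 4.12 (cv2) and the standard library are available. Lean on these libraries where they do the work, as an engineer would, in place of code of your own. Each camera call takes 0.05 s, during which the arm holds its last target. There are 200 camera calls.

### The job

The jaws of the mould clamp are to be held open for a colleague. First fit the loose crank fully down onto the clamp's square shaft, with its arm in the gap between the fixed round rest post and the upright safety catch; then flip the safety catch all the way down; then take the crank by its black grip, pull it round over the lowered catch to its stop against the spring, and finish there still holding it. Leave the other things where they lie.

Things in the scene. Friction and masses are not known exactly. Their poses are not given: they have to be found in the camera images.
- clamp: Grey base plate of the mould clamp, fixed to the bench, 12 mm thick; origin under the shaft axis at bench height, z up. In its frame the plate spans x -77..53, y -170..135 mm; two dark jaws 58 mm high stand at y +79..125. The crank's arm rests along -y and is pulled from -y towards -x (clockwise from above).
- shaft_seat (a point): Centre of the round shoulder (42 mm across, 45 mm above the bench) on which the crank's underside comes to rest. A square steel shaft, 22 mm wide, rises 34 mm from it; its top 8 mm taper to 16 mm. The frame turns with the shaft: x, y across its flats, equal to the clamp's x, y while the joint is 0; z up.
- shaft (a joint): Rotation of the square shaft, clockwise from above: 0 = jaws shut (sprung back to here), 1.15 rad = stop, jaws open. The return spring takes about 1.5 N at the black grip to start, 3.5 N at the stop. Through play and give the crank turns 0.1 to 0.15 rad further than the shaft.
- rest_post (a point): Top of the fixed round rest post (16 mm across, 58 mm above the bench) at clamp x +22, y -78 mm. The fitted crank's arm lies between it and the upright catch, in a gap 32 mm wide.
- catch (a joint): Safety catch: a steel flap on a horizontal hinge along clamp x, at clamp y -78, z 24 mm. 0 = upright, its 14 mm wide blade (clamp x -32..-18) in the way of the crank arm; 1.5 rad = lying down, pointing to clamp -y, away from the shaft. It stays where it is left; about 1 N at its head moves it. Below about 1.1 rad it blocks the arm.
- catch_head (a point): Middle of the catch's wide head, the place to push: 48 x 8 x 22 mm, 64 mm beyond the hinge (free end 75 mm beyond), at clamp x -51 mm, clear to the side of the arm. Upright it stands 88 mm above the bench, wide faces towards and away from the shaft; pushed over to clamp -y it lies about 28 mm above the bench.
- crank: Loose steel crank, 0.25 kg, lying flat, the way up that it is used. Origin: centre of the hub's underside, on the bore axis; z up. Hub: block 42 x 42 mm, 36 mm high, with a square through-bore 24.4 mm wide. The arm, 20 mm wide and 10 mm thick, flush with the underside, runs along -y to 128 mm from the bore axis.
- crank_grip (a point): Middle height of the crank's black grip: an upright round post 20 mm across, 115 mm from the bore axis along the crank's -y; this point is 34 mm above the underside, the grip's top 54 mm, the arm's top 10 mm.
- mould_strip: Bystander: small aluminium mould, 38 x 72 x 16 mm, loose; origin under its centre.
- oil_jar: Bystander: jar with black lid, 41 mm across, 54 mm high, loose; origin under its centre.
- side_cutters: Bystander: side cutters with red handles, 55 x 130 x 11 mm, loose; origin under the centre.

How it is judged:
By the outcome, as a careful person would: the job done as asked, in the order asked, and still so for the second after the job is handed in, while the arm keeps its last pose, push and grip.
It also fails if it takes over 64 s, if anything falls off the work surface, if the arm or the gripper's body presses on something with over 40 N, if the wrist force passes 120 N, or if a joint passes its speed limit or range.

## Working session

There is one attempt and no reset: what is moved stays moved. The work goes in short steps, each a Python script; the robot and the scene stay as the last script left them, time stands still between calls to the robot, and variables do not carry over. Pictures are saved under pics/ and viewed, at most 10 in all, crops included, and the job is handed in when it is done.

```bash
ls; mkdir -p pics; python3 - <<'E'
from rig import robot
import cv2
for n in("scene","top"):
    cv2.imwrite(f"pics/{n}0.png",robot.grab_frame(n)[:,:,::-1]); print(robot.camera_info(n))
print(robot.get_state())
E
```

```text
pics
{'fx': 584.8493547610823, 'fy': 584.8493547610823, 'cx': 326.8149379883854, 'cy': 244.91841270784693, 'dist': array([-0.01216944,  0.        ,  0.        ,  0.        ,  0.        ]), 'rvec': array([ 1.14936748, -2.14517164,  1.16506256]), 'tvec': array([0.35833593, 0.32159469, 1.08485283])}
{'fx': 580.0262163023464, 'fy': 580.0262163023464, 'cx': 314.92940516720023, 'cy': 245.6857306098563, 'dist': array([-0.06233386,  0.        ,  0.        ,  0.        ,  0.        ]), 'rvec': array([ 2.13584827, -2.20155118,  0.06060195]), 'tvec': array([0.08439118, 0.57680758, 1.48206894])}
{'time': 0.1, 'qpos': array([ 1.11247509,  0.41791731, -0.01028135,  1.6141084 ,  0.004712  ,
        1.11069661, -0.05299414]), 'joint_vel': array([-3.17057950e-04, -1.21545029e-03,  1.81179447e-03, -1.49901636e-04,
       -5.79163204e-04, -9.78971643e-05,  8.59150891e-04]), 'effort': array([ 1.68649764e-03, -8.52577686e+01,  6.39640912e-01, -4.26697612e+01,
       -4.89108043e-02,  1.63414894e-02,  6.39938662e-05]), 'ee_pos': array([ 0.2528827 , -0.57120782,  0.22368839]), 'tool_rot': array([[ 9.14380723e-01,  4.04855035e-01, -5.42467987e-04],
       [ 4.04855384e-01, -9.14380220e-01,  9.64664690e-04],
       [-1.05472641e-04, -1.10169188e-03, -9.99999388e-01]]), 'force': array([-0.48617851,  0.4409535 ,  0.21180899]), 'moment': array([ 0.04256621,  0.02331301, -0.03618572]), 'grasp_force': 0.0, 'opening': 0.09403499410840652}
```

View pics/top0.png

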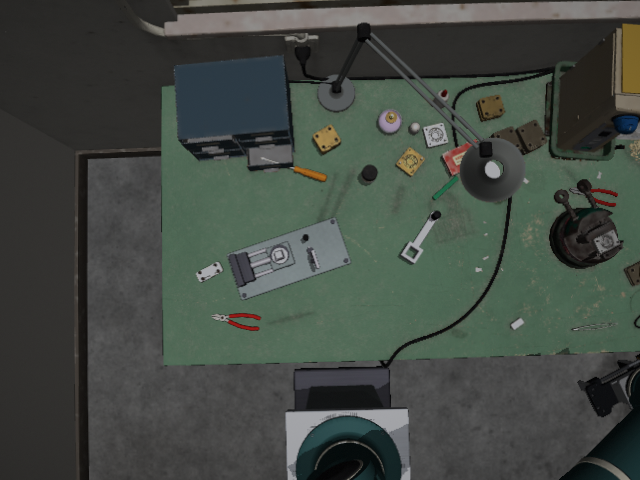

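View pics/scene0.png

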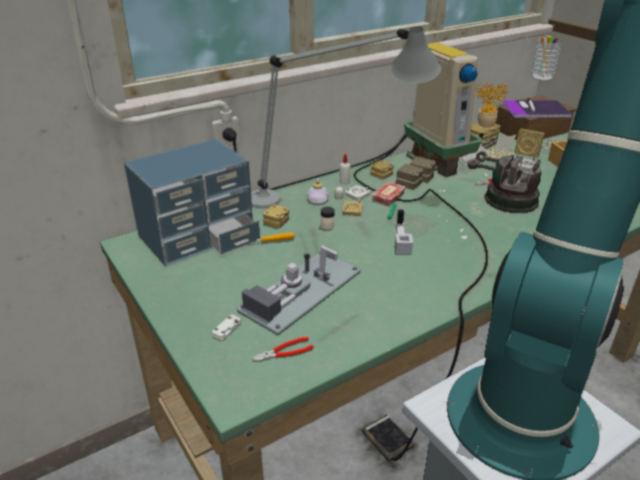

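The top view shows the clamp's shaft at (279,256), post (304,238), catch (315,260), crank hub (411,252) and grip (436,215). I'll zoom in for precise pixels.

```bash
python3 - <<'E'
import cv2
a=cv2.imread("pics/top0.png")[205:305,220:450]; b=cv2.imread("pics/scene0.png")[200:335,225:420]
cv2.imwrite("pics/tc.png",cv2.resize(a,None,fx=3.4,fy=3.4,interpolation=cv2.INTER_CUBIC))
cv2.imwrite("pics/sc.png",cv2.resize(b,None,fx=4,fy=4,interpolation=cv2.INTER_CUBIC))
E
```

```text
(no output)
```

View pics/tc.png

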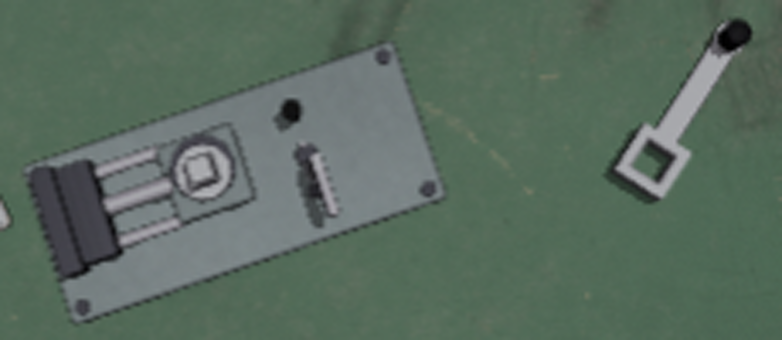

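View pics/sc.png

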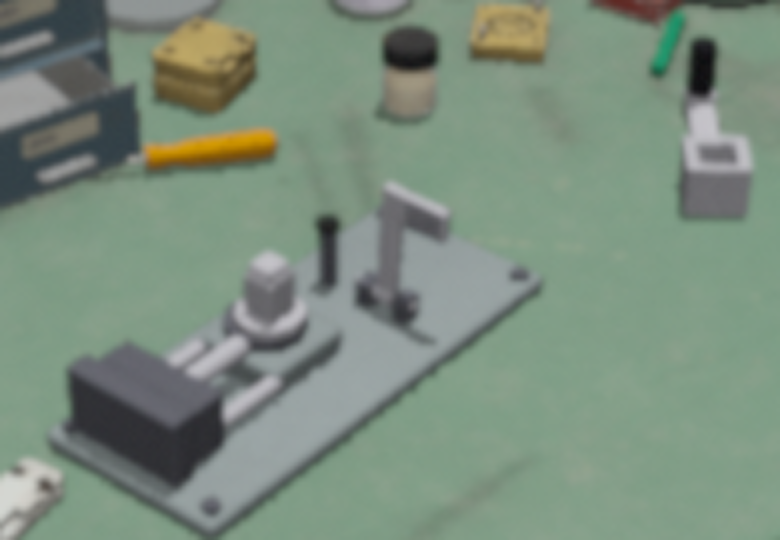

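The crops show the top-view plate corners clearly. The shaft top is at crop (201,170), the post at (291,110), the catch head at (325,183) and the hub at (652,162), with the grip at (734,34). The catch is upright. Next I measure with masks and rays.

```bash
cat > h.py <<'E'
import cv2, numpy as np
from rig import robot
def cam(n):
    c=robot.camera_info(n); K=np.array([[c['fx'],0,c['cx']],[0,c['fy'],c['cy']],[0,0,1.]])
    R=cv2.Rodrigues(c['rvec'])[0]; return K,c['dist'],R,c['tvec'],c['rvec']
def cast(n,px,z):
    K,d,R,t,_=cam(n); p=cv2.undistortPoints(np.float64(px).reshape(-1,1,2),K,d).reshape(-1,2)
    v=np.c_[p,np.ones(len(p))]@R; o=-R.T@t
    return (o+v*((z-o[2])/v[:,2])[:,None])[:,:2]
def proj(n,P):
    K,d,R,t,r=cam(n); return cv2.projectPoints(np.float64(P).reshape(-1,1,3),r,t,K,d)[0].reshape(-1,2)
def blob(m,near):
    n,l,s,c=cv2.connectedComponentsWithStats(m.astype(np.uint8)); 
    ok=[i for i in range(1,n) if s[i,4]>8]; i=min(ok,key=lambda i:np.hypot(*(c[i]-near))); return l==i,c[i],s[i,4]
def contour(m): return max(cv2.findContours(m.astype(np.uint8),cv2.RETR_EXTERNAL,cv2.CHAIN_APPROX_NONE)[0],key=len).reshape(-1,2)
E
python3 - <<'E'
from h import *
bgr=cv2.imread("pics/top0.png"); hsv=cv2.cvtColor(bgr,cv2.COLOR_BGR2HSV).astype(int); H,S,V=[hsv[...,i] for i in range(3)]
print("hsv plate",hsv[280,260],"green",hsv[300,300],"hub",hsv[246,404],"grip",hsv[215,436],"jaw",hsv[270,240],"shaft",hsv[255,279])
yy,xx=np.mgrid[:480,:640]
m=(S<50)&(xx>215)&(xx<360)&(yy>205)&(yy<310)
m=cv2.morphologyEx(m.astype(np.uint8),cv2.MORPH_OPEN,np.ones((5,5)))
m,c,a=blob(m,(290,258)); P=cast("top",contour(m),.012); r=cv2.minAreaRect(np.float32(P*1000)); print("plate",a,r,cv2.boxPoints(r))
mc=(S<60)&(V>120)&(xx>390)&(yy<275)&(yy>200)&(xx<450)
mc,c,a=blob(mc,(411,250)); print("crank",c,a)
f=np.zeros((480,640),np.uint8); cv2.drawContours(f,[contour(mc)],-1,1,-1)
hub=cv2.morphologyEx(f,cv2.MORPH_OPEN,cv2.getStructuringElement(cv2.MORPH_ELLIPSE,(11,11)))
P=cast("top",contour(hub),.036); r=cv2.minAreaRect(np.float32(P*1000)); print("hub",r)
g,c,a=blob((V<45)&(xx>420)&(xx<450)&(yy<230)&(yy>200),(436,215)); print("grip",c,a,cast("top",c,.054))
g,c,a=blob((V<45)&(xx>297)&(xx<312)&(yy<245)&(yy>228),(305,238)); print("post",c,a,cast("top",c,.058))
g,c,a=blob((V>185)&(xx>265)&(xx<292)&(yy<270)&(yy>242),(279,255)); print("shaft",c,a,cast("top",c,.079))
print("shaft man",cast("top",(220+201.5/3.4-.5,205+170/3.4-.5),.079))
h=(V>150)&(xx>308)&(xx<325)&(yy<275)&(yy>245); g,c,a=blob(h,(315,260)); print("head",c,a,cast("top",c,.099))
K,d,R,t,_=cam("top"); print(-R.T@t)
E
```

```text
hsv plate [ 93  19 131] green [ 68  59 104] hub [67 54 61] grip [120  17  30] jaw [120  27  47] shaft [114   7 172]
plate 5846 ((549.4859008789062, 137.98751831054688), (133.01058959960938, 309.2236022949219), 17.380821228027344) [[439.83136  265.67325 ]
 [532.20306  -29.431326]
 [659.14044   10.301788]
 [566.76874  305.40637 ]]
crank [418.07611549 241.64829396] 381
hub ((555.84130859375, -183.34986877441406), (42.532135009765625, 45.893978118896484), 54.204254150390625)
grip [435.61538462 214.98461538] 65 [[ 0.64553951 -0.24373983]]
post [305.11538462 237.30769231] 26 [[0.59850107 0.09041849]]Traceback (most recent call last):
  File "<stdin>", line 15, in <module>
  File "h.py", line 14, in blob
    ok=[i for i in range(1,n) if s[i,4]>8]; i=min(ok,key=lambda i:np.hypot(*(c[i]-near))); return l==i,c[i],s[i,4]
                                              ~~~^^^^^^^^^^^^^^^^^^^^^^^^^^^^^^^^^^^^^^^^
ValueError: min() iterable argument is empty
```

```bash
cat > est.py <<'E'
from h import *
import sys
bgr=cv2.imread("pics/top0.png"); hsv=cv2.cvtColor(bgr,cv2.COLOR_BGR2HSV).astype(int); S,V=hsv[...,1],hsv[...,2]
yy,xx=np.mgrid[:480,:640]
w=lambda u0,u1,v0,v1:(xx>u0)&(xx<u1)&(yy>v0)&(yy<v1)
mc,c,a=blob((S<60)&(V>120)&w(390,450,200,275),(411,250))
f=np.zeros((480,640),np.uint8); cv2.drawContours(f,[contour(mc)],-1,1,-1)
hole=(f>0)&~mc; g,c,a=blob(hole,(411,252)); print("hole",c,a,cast("top",c,.036))
hub=cv2.morphologyEx(f,cv2.MORPH_OPEN,cv2.getStructuringElement(cv2.MORPH_ELLIPSE,(11,11)))
arm,c,a=blob((f>0)&(hub==0),(425,230)); v,u=np.nonzero(arm); P=cast("top",np.c_[u,v],.010)
L=cv2.fitLine(np.float32(P),cv2.DIST_L2,0,.01,.01).ravel(); print("arm",a,L,np.degrees(np.arctan2(L[1],L[0])))
for th in (150,160,165):
    g,c,a=blob((V>th)&w(268,290,245,265),(279,255)); print("shaft",th,c,a,cast("top",c,.079))
K,d,R,t,_=cam("top"); print("camtop",-R.T@t)
def dots(name,o,yaw,pts,out,img):
    c,s=np.cos(yaw),np.sin(yaw)
    W=np.array([[o[0]+c*x-s*y,o[1]+s*x+c*y,z] for x,y,z in pts])
    for p in proj(name,W):
        q=tuple(int(round((p[i]+.5)*4)) for i in (0,1)); cv2.circle(img,q,2,(0,0,255),-1)
yc=np.arctan2(L[1],L[0])+np.pi/2
crank=[(x,y,.036) for x in(-.021,.021) for y in(-.021,.021)]+[(0,-.115,.054),(0,-.128,.01)]
clamp=[(-.077,-.170,.012),(.053,-.17,.012),(.053,.135,.012),(-.077,.135,.012),(.022,-.078,.058),(-.027,-.074,.099),(-.075,-.074,.099)]+[(x,y,.079) for x in(-.008,.008) for y in(-.008,.008)]
hubo=(0.5558,-.1833)
out=[]
for n,box in(("top",[(205,305,220,320),(205,275,390,450)]),("scene",[(225,335,235,365),(200,260,385,420)])):
    im=cv2.resize(cv2.imread(f"pics/{n}0.png"),None,fx=4,fy=4,interpolation=cv2.INTER_CUBIC)
    dots(n,(.5557,.1583),np.radians(17.38),clamp,0,im); dots(n,hubo,yc,crank,0,im)
    for b in box: out.append(im[b[0]*4:b[1]*4,b[2]*4:b[3]*4])
can=np.zeros((900,1200,3),np.uint8)
for o,(r,q) in zip(out,((0,0),(0,420),(440,0),(440,540))):
    can[r:r+o.shape[0],q:q+o.shape[1]]=o
can=can[:,:800]
cv2.imwrite("pics/ov.png",cv2.resize(can,None,fx=.66,fy=.66,interpolation=cv2.INTER_AREA))
E
python3 est.py
```

```text
hole [412.01030928 251.92783505] 97 [[ 0.55426275 -0.18212118]]
arm 192 [ 0.80965793 -0.586902    0.6074717  -0.21890704] -35.937473
shaft 150 [278.125 254.25 ] 32 [[0.55605986 0.15836551]]
shaft 160 [278.27586207 254.13793103] 29 [[0.55632923 0.15798027]]
shaft 165 [278.38461538 254.42307692] 26 [[0.55560578 0.15772493]]
camtop [0.45821725 0.03238016 1.52490842]
```

View pics/ov.png

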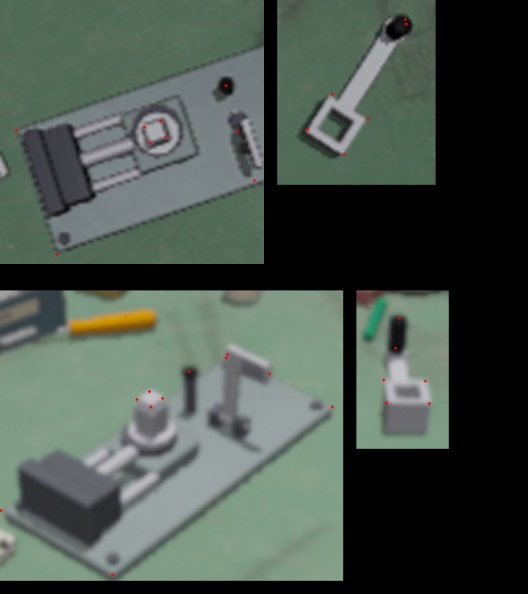

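Overlay: clamp dots match in both views (origin about (0.556, 0.158), yaw 17.4°). The hub dots sit about 1.5 mm too far toward the arm, so I use the bore centre (0.5544, -0.1822) with crank yaw 54.06°. Now I check IK for the whole sequence.

```bash
cat >> h.py <<'E'
O=np.array([.5558,.1583]); Y=np.radians(17.38)
HUB=np.array([.5544,-.1822]); YC=np.radians(54.06)
def rot(a): # tool down, closing axis at world angle a
    y=np.array([np.cos(a),np.sin(a),0]); z=np.array([0,0,-1.]); return np.c_[np.cross(y,z),y,z]
def cl(x,y,z,o=None): # clamp frame (m) -> world
    o=O if o is None else o; c,s=np.cos(Y),np.sin(Y); return np.array([o[0]+c*x-s*y,o[1]+s*x+c*y,z])
def gp(a,z=.082,r=.115): return cl(-r*np.sin(a),-r*np.cos(a),z)
E
python3 - <<'E'
from h import *
for f in (0,np.pi):
    for n,p,a in [("pick",[*HUB,.022],YC),("pre",[*HUB,.12],YC),("over",cl(0,0,.145),Y),("seat",cl(0,0,.067),Y),("c0",cl(-.051,-.05,.12),Y),("c1",cl(-.051,-.14,.045),Y),("g0",gp(0),Y),("g.6",gp(.6),Y-.6),("g1.28",gp(1.28),Y-1.28)]:
        q=robot.ik(p,rot(a+f)); print(f,n,None if q is None else np.round(q,2))
E
```

```text
0 pick [ 0.66  0.67 -0.52  1.84  0.46  0.76  0.84]
0 pre [ 0.69  0.52 -0.55  1.79  0.34  0.92  0.93]
0 over [ 0.26  0.54 -0.78  1.79  0.45  1.   -0.39]
0 seat [ 0.18  0.63 -0.68  1.83  0.51  0.86 -0.44]
0 c0 [ 0.34  0.47 -0.72  1.92  0.4   0.89 -0.28]
0 c1 [ 0.41  0.61 -0.62  1.92  0.49  0.77 -0.18]
0 g0 [ 0.37  0.63 -0.68  1.79  0.49  0.9  -0.22]
0 g.6 [ 0.31  0.49 -0.57  1.96  0.37  0.79 -0.76]
0 g1.28 [ 0.31  0.43 -0.69  2.09  0.4   0.75 -1.6 ]
3.141592653589793 pick [ 0.25  0.61  0.01  1.85 -0.01  0.68 -1.92]
3.141592653589793 pre [ 0.29  0.46 -0.04  1.81  0.02  0.87 -1.95]
3.141592653589793 over [-1.1   0.68  1.08  1.83 -0.69  1.06 -2.58]
3.141592653589793 seat [-1.08  0.84  1.08  1.88 -0.89  1.   -2.44]
3.141592653589793 c0 [-1.05  0.64  1.08  1.97 -0.69  0.97 -2.46]
3.141592653589793 c1 [-0.85  0.85  1.08  1.96 -0.94  0.96 -2.12]
3.141592653589793 g0 [-0.88  0.83  1.08  1.83 -0.86  1.03 -2.28]
3.141592653589793 g.6 [ 0.67  0.71 -1.09  1.95  0.77  0.97  2.05]
3.141592653589793 g1.28 [ 0.61  0.6  -1.08  2.08  0.7   0.88  1.28]
```

Option f=0 works throughout. Pick, carry over the shaft at height, and look.

```bash
python3 - <<'E'
from h import *
robot.move_ptp([*HUB,.12],rot(YC))
robot.move_linear([*HUB,.023],velocity=.12,threshold=15)
robot.gripper_to(.03)
s=robot.get_state(); print(s['opening'],s['grasp_force'],s['ee_pos'],s['time'])
robot.move_linear([*HUB,.16],velocity=.15)
robot.move_ptp(cl(0,0,.145),rot(Y))
s=robot.get_state(); print(s['opening'],s['grasp_force'],s['ee_pos'],cl(0,0,.145),s['force'],s['time'])
a=robot.grab_frame("top");b=robot.grab_frame("scene")
cv2.imwrite("pics/t1.png",a[:,:,::-1]);cv2.imwrite("pics/s1.png",b[:,:,::-1])
c=np.hstack([cv2.resize(i[:,:,::-1],None,fx=4,fy=4,interpolation=cv2.INTER_CUBIC) for i in (a[205:305,230:330],b[205:305,265:365])])
cv2.imwrite("pics/v1.png",c)
E
```

```text
0.0415221231515152 29.90792691707611 [ 0.55442943 -0.18219775  0.02300505] 3.7333
0.04167061646384903 29.91076111793518 [0.55609962 0.15712226 0.14470418] [0.5558 0.1583 0.145 ] [ 0.21457876  0.3494177  -2.64121491] 6.0833
```

View pics/v1.png

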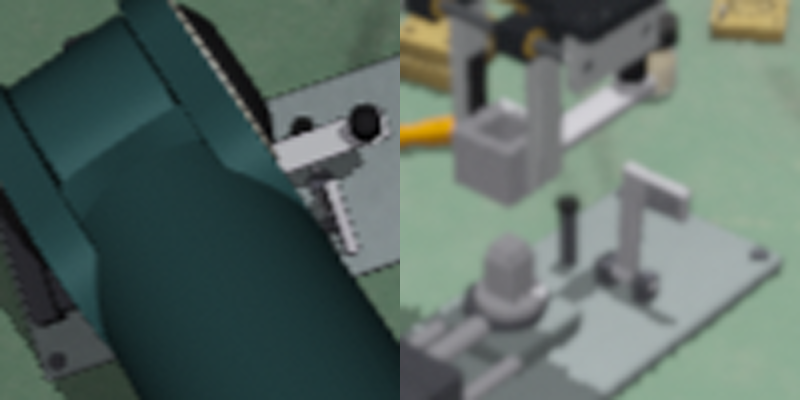

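The crank is held level above the shaft. In the top view the grip top is at about (321,235). In the scene view the hub's near bottom corner is at about (391.5,255). I compare these with prediction.

```bash
python3 - <<'E'
from h import *
s=robot.get_state(); print(s['ee_pos'],s['tool_rot'].round(3).tolist())
z0=s['ee_pos'][2]-.023
a=cv2.imread("pics/t1.png"); V=a.max(2); yy,xx=np.mgrid[:480,:640]
g,c,n=blob((V<45)&(xx>314)&(xx<330)&(yy>226)&(yy<244),(321,235)); print("grip",c,n)
W=cast("top",c,z0+.054)[0]; d=W-s['ee_pos'][:2]; print(W,np.hypot(*d),"arm ang",np.degrees(np.arctan2(*d[::-1])),"want",17.38-90)
o=s['ee_pos'][:2]
P=[cl(x,y,z,o) for x,y,z in((-.021,.021,z0),(-.021,-.021,z0),(-.021,.021,z0+.036),(-.021,-.021,z0+.036),(.021,.021,z0+.036))]
print(proj("scene",P).round(1))
print("shaft top",proj("scene",[cl(x,y,.079) for x,y in((-.008,.008),(-.008,-.008),(.008,.008),(.008,-.008))]).round(1))
E
```

```text
[0.55616683 0.15694898 0.14483228] [[-0.297, 0.955, -0.0], [0.955, 0.297, -0.0], [-0.0, -0.0, -1.0]]
grip [320.9  235.48] 50
[0.59035116 0.04874229] 0.1134779923890512 arm ang -72.46779094216937 want -72.62
[[291.9 257.3]
 [304.2 249.2]
 [291.5 243.7]
 [304.  235.8]
 [277.4 237.2]]
shaft top [[291.4 268.4]
 [296.  265.3]
 [286.2 265.8]
 [290.9 262.8]]
```

```bash
python3 - <<'E'
import cv2
b=cv2.imread("pics/s1.png")[215:295,370:415]; cv2.imwrite("pics/v2.png",cv2.resize(b,None,fx=7,fy=7,interpolation=cv2.INTER_CUBIC))
E
```

```text
(no output)
```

View pics/v2.png

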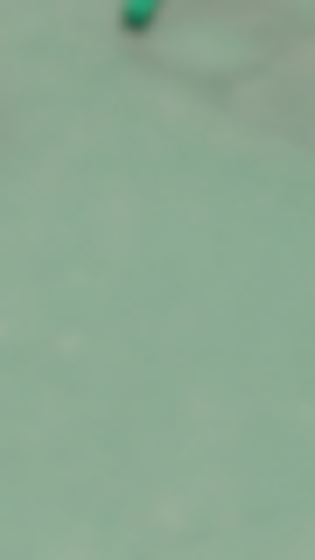

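The crop window was wrong (empty bench), but the numbers suffice: arm angle is within 0.2°, grip at the expected place. Correct the small TCP offset and descend with force sensing.

```bash
python3 - <<'E'
from h import *
t=cl(0,0,.120); robot.move_linear(t,velocity=.08,frame=rot(Y))
e=t-robot.get_state()['ee_pos']; print("err",e)
off=np.r_[e[:2],0]; 
robot.move_linear(t+off,velocity=.05); print(t-robot.get_state()['ee_pos'])
hit=robot.move_linear(cl(0,0,.066)+off,velocity=.04,threshold=12)
s=robot.get_state(); print(hit,s['ee_pos'],cl(0,0,0),s['force'],s['moment'],s['opening'],s['time'])
E
```

```text
err [2.93876088e-04 2.39743682e-05 5.70839303e-04]
[-0.00048888 -0.00010847 -0.00032622]
True [0.55584366 0.15826389 0.06787041] [0.5558 0.1583 0.    ] [-2.56457528 -2.1736174   9.93369085] [-0.12825059  0.45941502  0.05571495] 0.0414011064017146 8.1
```

Seated at the expected height (0.0679 vs 0.068). Release, and flip the catch along its arc.

```bash
python3 - <<'E'
from h import *
robot.gripper_to(.08)
robot.move_linear(cl(0,0,.14),velocity=.2)
robot.gripper_to(0.0)
R=rot(Y)
robot.move_linear(cl(-.051,-.050,.14),velocity=.15,frame=R)
robot.move_linear(cl(-.051,-.050,.103),velocity=.15)
def pos(t,ov,r=.064):
    n=np.array([np.cos(t),np.sin(t)])
    yz=np.array([-.078,.024])+r*np.array([-np.sin(t),np.cos(t)])+(.004-ov)*n
    return cl(-.051,yz[0]+.008,yz[1]+.019)
robot.move_linear(pos(0,-.004,.062),velocity=.08)
for t in np.linspace(.15,1.5,8):
    h=robot.move_linear(pos(t,.001,.063+.003*t),velocity=.1,threshold=20)
    if h: print("hit",t,robot.get_state()['force']); break
h=robot.move_linear(pos(1.55,.003,.068),velocity=.03,threshold=8)
s=robot.get_state(); print(h,s['ee_pos'],pos(1.55,.0,.068),s['force'],s['time'])
robot.move_linear(cl(-.051,-.142,.15),velocity=.2)
robot.move_linear(cl(-.16,-.30,.25),velocity=.25)
a=robot.grab_frame("top");b=robot.grab_frame("scene")
c=np.hstack([cv2.resize(i[:,:,::-1],None,fx=4,fy=4,interpolation=cv2.INTER_CUBIC) for i in (a[205:305,230:330],b[225:325,270:370])])
cv2.imwrite("pics/v3.png",c); print(robot.get_state()['time'])
E
```

```text
True [0.54950828 0.01276362 0.05028891] [0.54832084 0.01145976 0.04841318] [-14.9705494   -0.48504757  41.57159171] 14.375
16.15
```

View pics/v3.png

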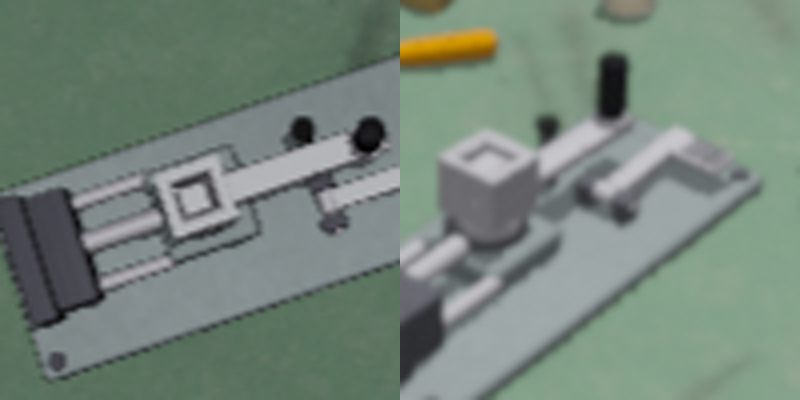

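Seen: the crank is seated (shaft top visible in the bore), its arm sits between post and catch, the catch lies flat, and the grip top is at about (322,238). Now grasp the grip and pull.

```bash
python3 - <<'E'
from h import *
a=robot.grab_frame("top"); V=a.max(2); yy,xx=np.mgrid[:480,:640]
g,c,n=blob((V<45)&(xx>315)&(xx<330)&(yy>230)&(yy<246),(322,238)); W=cast("top",c,.099)[0]
d=W-O; a0=-(np.arctan2(d[1],d[0])-(Y-np.pi/2)); print("grip",W,gp(0),np.hypot(*d),"a0",a0,n)
a0=float(np.clip(a0,-.1,.1))
robot.gripper_to(.06)
robot.move_ptp(gp(a0,.15),rot(Y-a0)); robot.move_linear(gp(a0),velocity=.1,threshold=10)
robot.gripper_to(.01)
s=robot.get_state(); print(s['opening'],s['grasp_force'],s['ee_pos'],gp(a0),s['force'],s['time'])
def tang(t): return cl(-np.cos(t),np.sin(t),0,[0,0])
for t in np.arange(.15,1.16,.1):
    h=robot.move_linear(gp(t),velocity=.1,frame=rot(Y-t),threshold=20); s=robot.get_state()
    f=s['force']; print(round(t,2),h,"Ft",round(f@tang(t),1),"Fr",round(f@gp_r if False else f@cl(-np.sin(t),-np.cos(t),0,[0,0]),1),"Fz",round(f[2],1),s['opening'].__round__(4))
    if h: break
print(robot.get_state()['time'])
E
```

```text
grip [0.59036678 0.04754362] [0.59015138 0.04855036 0.082     ] 0.11602516170511167 a0 0.0008201508612317721 48
0.019547219349970318 29.99599277973175 [0.59009327 0.04851058 0.08200165] [0.59006136 0.04852223 0.082     ] [ 0.22496799  0.14631844 -1.22457218] 19.8
0.15 False Ft -0.9 Fr -0.3 Fz -0.4 0.0195
0.25 False Ft 0.0 Fr 1.7 Fz 1.3 0.0193
0.35 False Ft -1.4 Fr 2.2 Fz 1.5 0.0194
0.45 False Ft -0.3 Fr 3.6 Fz 3.3 0.0195
0.55 False Ft -0.8 Fr 6.4 Fz 2.8 0.0192
0.65 False Ft -0.8 Fr 8.1 Fz 4.6 0.0196
0.75 False Ft -2.4 Fr 9.2 Fz 4.7 0.0196
0.85 False Ft -1.3 Fr 11.1 Fz 5.6 0.0197
0.95 False Ft -2.7 Fr 12.4 Fz 6.6 0.0197
1.05 False Ft -4.5 Fr 12.4 Fz 6.5 0.0193
1.15 False Ft -3.8 Fr 13.3 Fz 8.2 0.0192
22.7917
```

```bash
python3 - <<'E'
from h import *
def tang(t): return cl(-np.cos(t),np.sin(t),0,[0,0])
def rad(t): return cl(-np.sin(t),-np.cos(t),0,[0,0])
for t in np.arange(1.15,1.46,.02):
    robot.move_linear(gp(t,.0825,.1162),velocity=.03,frame=rot(Y-t)); robot.pause(.15); s=robot.get_state()
    f=s['force']; d=s['ee_pos'][:2]-O; ang=Y-np.pi/2-np.arctan2(d[1],d[0])
    print(round(t,2),"act",round(ang,3),"Ft",round(f@tang(t),1),"Fr",round(f@rad(t),1),"Fz",round(f[2],1),round(s['opening'],4))
    if -(f@tang(t))>14: break
robot.pause(.5); print(robot.get_state()['force'],robot.get_state()['time'])
a=robot.grab_frame("top");b=robot.grab_frame("scene")
c=np.hstack([cv2.resize(i[:,:,::-1],None,fx=4,fy=4,interpolation=cv2.INTER_CUBIC) for i in (a[205:305,230:330],b[225:325,260:360])])
cv2.imwrite("pics/v4.png",c)
E
```

```text
1.15 act 1.146 Ft -3.2 Fr 6.7 Fz 2.2 0.0196
1.17 act 1.166 Ft -2.8 Fr 6.6 Fz 3.6 0.0192
1.19 act 1.186 Ft -3.9 Fr 6.2 Fz 3.5 0.0196
1.21 act 1.206 Ft -3.4 Fr 6.8 Fz 4.1 0.0195
1.23 act 1.226 Ft -4.2 Fr 7.0 Fz 3.5 0.0195
1.25 act 1.246 Ft -3.9 Fr 6.2 Fz 3.7 0.0194
1.27 act 1.266 Ft -4.8 Fr 6.7 Fz 3.8 0.0192
1.29 act 1.285 Ft -5.3 Fr 6.9 Fz 4.6 0.0195
1.31 act 1.303 Ft -6.8 Fr 7.5 Fz 6.6 0.0195
1.33 act 1.319 Ft -10.0 Fr 8.9 Fz 7.3 0.0192
1.35 act 1.335 Ft -12.5 Fr 9.1 Fz 8.4 0.0196
1.37 act 1.35 Ft -17.1 Fr 8.5 Fz 9.0 0.0194
[  1.36913414 -19.04047622   7.5030073 ] 28.0917
```

View pics/v4.png

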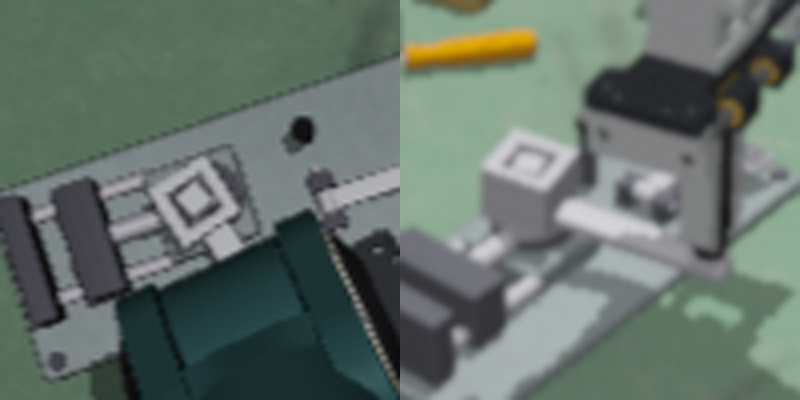

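The crank is round at its stop: tangential force climbs from about 5 to 17 N past 1.30 rad. The jaws are open, the crank is seated and the grip is held. Handing in.

```bash
python3 -c "
from rig import robot
print(robot.sign_off())"
```

```text
the job is handed in; nothing more can be done
None
```

The job is handed in, with no verdict shown: the crank is fitted, the catch is flat, and the arm holds the crank at its stop with the jaws open (about 28 of 64 s used); pressing the catch flat, the fingertips briefly pushed with about 42 N, over the 40 N limit for the arm and gripper body if that counts the fingers.

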